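# Pin the fixture and hold an angle against its stops

## Robot

A 7-joint arm with a two-finger parallel gripper is mounted at the origin on the work surface. World frame = base frame: x ahead of the robot, y to its left, z up, the work surface at z = 0. Lengths are in m, angles in rad, forces in N, time in s.
With the tool pointing down it reaches from about 0.4 to 0.85 m from the base axis. Payload 4.5 kg.
Tool frame: the origin (TCP) lies at the very end of the fingers, on their centre line; the grasp point (between the pads) lies 19 mm behind it; z points along the fingers, y is the line along which they close (so a half turn about z gives the same grasp; the last joint's range is limited). The gripper opens to 88 mm and grips with 3 to 60 N. Pads are 18 mm wide; open, the fingers measure 123 mm over their backs; the gripper's body (75 mm by 187 mm) begins 45 mm behind the grasp point.
Start: joints at [-1.067, 0.689, -0.195, 1.565, 0.157, 0.902, -0.215], TCP at [0.283, 0.557, 0.239] pointing down, gripper open.
Joint ranges: [-3.01, 3.01], [-0.46, 2.08], [-1.47, 1.51], [0.13, 2.56], [-1, 4.14], [0.04, 2.09], [-2.66, 2.66]. Speed limits (rad/s): [2.57, 2.57, 3.14, 3.14, 3.14, 3.14, 3.14].

## Interface

Orientations are given as a unit quaternion [x, y, z, w].
In Python, from plant import r gives the robot as it stands. The module is installed in compiled form; this text tells all that it offers.
- The arm moves only by the shell command python3 -m pendant 'ROWS' [FORCE]. ROWS is JSON, one flat list of numbers, 7 for each row, row after row: the opening, from 0 (shut) to 1 (fully open), then the shift along the tool's x, y, z scaled (see below), then the turn, a rotation vector about the tool's x, y, z scaled (see below). A call has 1 to 12 rows; each row is the pose to reach, as a shift and turn from the pose commanded when the call began, along the tool's axes at that moment; what a row does not reach only later rows make up. The controller multiplies each number of a shift by 0.15 m and each number of a turn by pi/2 rad. A row lasts 1/10 s, in which the tool goes at most 50 mm and 8.59 degrees, less where a joint would pass 70% of its speed; a pose out of reach is approached as far as the arm can. A call with a number of a shift or a turn outside -1 to 1 is refused whole. A call with a gripper value outside its range is refused whole. The fingers move at their own pace and stop on an object; FORCE is the grip in N (left out, the last holds). Time passes only in rows, so rows that repeat a pose let the fingers close. It gives the time, the measured TCP pose, the force, the opening and the grip force at its end, in the units of the state.
- r.get_state(): the state, without advancing time (a new reading comes with each control period).
- r.snapshot(name): name is "scene" or "top"; returns a dict with "img" (384x512x3 uint8, red, green, blue), "mtx" (3x3 intrinsics, pixels), "cam_to_world" (4x4, takes a point from camera to world coordinates). Camera axes: x right, y up, looking along -z (the intrinsics and any distortion apply to the point x, -y, -z); pixel columns grow to the right and rows downward; lengths in m; the calibration is good to about 2 mm. A picture is of the moment at which its call begins. There is no depth.
- r.finish_job(): hands the job in; it is judged then, once.
The state is a dict: "clock": time; "q": joint angles; "qd": joint speeds; "joint_torque": joint torques, N m; "tool_pos": TCP position; "eef_rot": TCP orientation; "contact_force": force on the tool from outside, world axes, zero at the start; "moment": the same for the moment, N m; "opening": opening from 0.0 (shut) to 1.0 (fully open); "finger_force": force on a finger pad.
Only numpy, scipy, OpenCV 4.12 (cv2) and the standard library are available. Lean on these libraries where they do the work, as an engineer would, in place of code of your own. Each camera call takes 0.05 s, during which the arm holds its last target. There are 200 camera calls.

## Task

Set the two short bright stop pins in the brass-bushed holes of the steel fixture plate, fully down and let go, then slide the red steel angle home: flat on the plate, its upright leg squarely against both pins and its end up against the blue end stop. I am about to clamp it, so finish while still pressing it steadily onto both pins with about 12 newtons in all; do not ram it, and leave everything else where it is.

Things in the scene. Friction and masses are not known exactly. Their poses are not given: they have to be found in the camera images.
- fixture: Ground steel plate 220 x 280 x 30 mm (x, y, z), fixed to the bench, turned up to 0.3 rad. Origin: centre of its underside, on the bench. x points to its side with the two pin holes (away from the robot), y left. On its right (-y) a blue end stop, 70 x 25 mm and 32 mm high, faces +y. A flat screw head 3 mm high, 15 mm across, near each corner.
- hole_a (a point): Mouth centre, on the plate's top face, of the right pin hole: at x = 75, y = -70 mm of the fixture. Brass ring 29 mm across around it. Hole 16.9 mm wide, 26 mm deep, upright, closed at the bottom.
- hole_b (a point): The same for the left pin hole, at x = 75, y = 20 mm of the fixture: 90 mm from the other.
- home (a point): Point on the plate's top where the angle's origin lies when it is home against upright pins and end stop: x = 67, y = -25 mm of the fixture, 8 mm short of the line between the holes and midway between them. Axes as the fixture's.
- stop_face (a point): Centre of the end stop's face (it looks to the fixture's +y) at x = 52, y = -95 mm of the fixture, 16 mm above the plate.
- angle: Red steel angle 140 mm long (y), legs 50 mm, 8 mm thick, 0.7 to 0.93 kg, loose on the plate. Origin: underside, mid-length, on its flat back; x points out of that back to the pins. Flat leg x = -50 to 0, 8 mm high; upright leg x = -8 to 0, 50 mm high. Starts 50 to 90 mm short of the pins, 15 to 55 mm from the end stop, turned up to 0.25 rad; slides with 1.5 to 3 N.
- pin_1: Short bright steel stop pin, 16 mm diameter, 72 mm long, upright, dark ring near its top, 0.11 kg; nose tapers to 11 mm over its lowest 5 mm. Origin: centre of its foot, z up. Starts in one of four holes of the wooden block, foot 11 mm above the bench, 46 mm standing out. Fully down in the plate it also stands out 46 mm.
- pin_2: The second, identical short bright stop pin. Either pin may go in either hole. Seated, the pins are rigid stops that lean back 0.02 to 0.06 rad under the push.
- pin_1_tip (a point): Centre of pin_1's foot.
- pin_2_tip (a point): Centre of pin_2's foot.
- pin_block: Wooden block 200 x 60 x 37 mm (x, y, z) fixed to the bench, origin under its centre; four holes 18 mm wide and 26 mm deep in a row along its x at -67.5, -22.5, 22.5 and 67.5 mm hold the two short and two long pins in any order.
- long_pin_1: Long black pin, 16 mm diameter, 102 mm long, in the wooden block beside the short ones; leave it there. Origin: centre of its foot.
- long_pin_2: Second long black pin, the same; leave it there.
- f_clamp: Red F-clamp with a wooden handle lying on the bench to the right, 270 x 120 x 25 mm; leave it. Origin: middle of its bar.
- hammer: Hammer lying on the bench beyond the fixture, 300 mm long; leave it. Origin: on the bench at its middle.
- wrench: Steel wrench, 180 mm long, lying at the far left; leave it.
- screw_jar: Glass jar with a yellow cap, 68 mm across, 85 mm high, near right; leave it. Origin: centre of its underside.
- paint_tin: White paint tin, 80 mm across, 90 mm high, left of the pin block; leave it. Origin: centre of its underside.
- square: Small engineer's square lying near left; leave it. Origin: under its dark stock.
There are look-alikes about, which are no part of the job. Of the things like the angle, leave any that is green; of the rest the smaller one is meant.

How it is judged:
By the outcome, as a careful person would: the job done as asked, in the order asked, and still so for the second after the job is handed in, while the arm keeps its last pose, push and grip.
It also fails if it takes over 72 s, if anything falls off the work surface, if the arm or the gripper's body presses on something with over 40 N, if the wrist force passes 120 N, or if a joint passes its speed limit or range.

## Working session

There is one attempt and no reset: what is moved stays moved. The work goes in short steps, Python scripts to look and compute and a shell command to move; the robot and the scene stay as the last step left them, time stands still between calls to the robot, and variables do not carry over. Pictures are saved under pics/ and viewed, at most 10 in all, crops included, and the job is handed in when it is done.

```bash
mkdir -p pics; python3 - <<'E'
from plant import r
import cv2,numpy as np
for n in("top","scene"):
    s=r.snapshot(n); np.savez(n+"0.npz",**s)
    print(n,s["mtx"].tolist(),np.round(s["cam_to_world"],4).tolist(),[k for k in s])
    cv2.imwrite(f"pics/{n}0.png",cv2.resize(s["img"][:,:,::-1],(800,600),interpolation=cv2.INTER_CUBIC))
print(r.get_state())
E
```

```text
top [[419.34475163151103, 0.0, 255.15109053167026], [0.0, 419.34475163151103, 195.6096149536232], [0.0, 0.0, 1.0]] [[0.01, 0.9857, -0.1679, 0.3153], [-0.9996, 0.0057, -0.0259, 0.0172], [-0.0246, 0.1681, 0.9855, 1.164], [0.0, 0.0, 0.0, 1.0]] ['img', 'mtx', 'cam_to_world']
scene [[408.82143411120154, 0.0, 249.82449244832299], [0.0, 408.82143411120154, 187.65629078393852], [0.0, 0.0, 1.0]] [[-0.7571, -0.4507, 0.473, 1.0173], [0.6533, -0.5181, 0.552, 0.6452], [-0.0037, 0.727, 0.6866, 0.8], [0.0, 0.0, 0.0, 1.0]] ['img', 'mtx', 'cam_to_world']
{'clock': 0.1, 'q': array([-1.06718488,  0.68990921, -0.19453473,  1.56619318,  0.15730795,
        0.90250761, -0.21509744]), 'qd': array([ 8.04875057e-05, -1.23274168e-03,  1.48518549e-03, -2.41892505e-03,
       -1.05409044e-03, -5.52292260e-04,  1.64280385e-03]), 'joint_torque': array([-3.51165771e-03, -5.28503394e+01, -1.27136685e+00, -1.53836453e+01,
       -5.24995546e-02,  1.99252812e-03,  5.74601086e-05]), 'tool_pos': array([0.28273377, 0.55677839, 0.23799742]), 'eef_rot': array([ 2.32707774e-01,  9.72546365e-01, -8.01454723e-04, -1.33302023e-04]), 'contact_force': array([-0.5006114 , -0.09255198, -0.65978452]), 'moment': array([ 0.00286994, -0.02205961, -0.00342533]), 'finger_force': 0.0, 'opening': 0.9983854026490157}
```

View pics/top0.png

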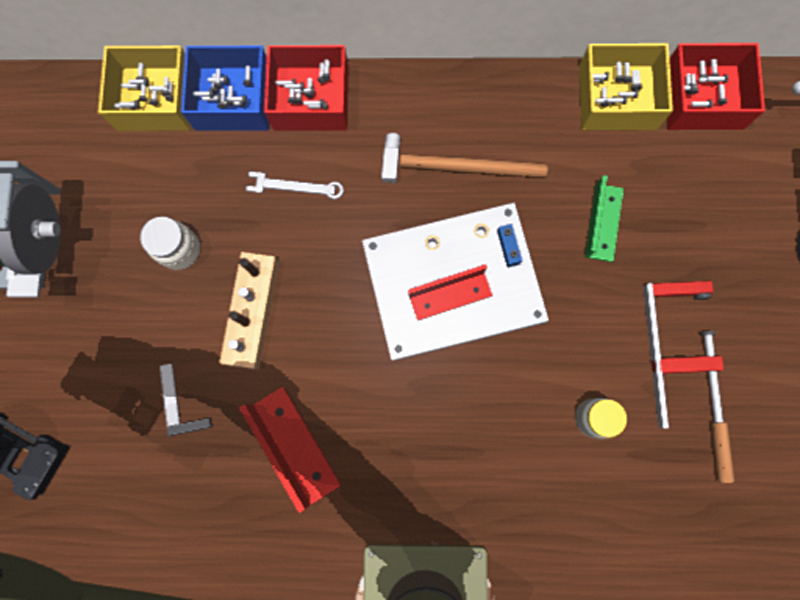

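View pics/scene0.png

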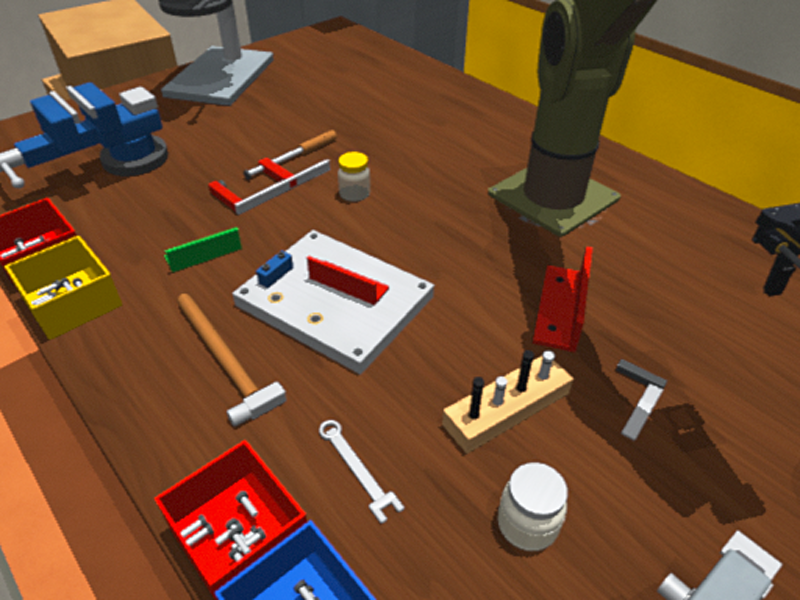

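Angle candidates in the top picture: small red on the plate (450,292), large red on the bench (290,450), green (605,220). The green one is excluded. Of the two reds, the one on the plate is smaller, so that is the one. I'll confirm it in a crop.

```bash
cat > h.py <<'E'
import numpy as np,cv2
from scipy.spatial.transform import Rotation as R
def ray(s,u,v):
    K=s["mtx"];T=s["cam_to_world"]
    d=T[:3,:3]@np.array([(u-K[0,2])/K[0,0],-(v-K[1,2])/K[1,1],-1.]);return T[:3,3],d
def atz(s,u,v,z):
    o,d=ray(s,u,v);return o+d*(z-o[2])/d[2]
def proj(s,P):
    K=s["mtx"];T=s["cam_to_world"];p=(np.atleast_2d(P)-T[:3,3])@T[:3,:3]
    return np.c_[K[0,0]*p[:,0]/-p[:,2]+K[0,2],K[1,1]*p[:,1]/p[:,2]+K[1,2]]
def crop(img,x0,y0,w,h,k):
    c=cv2.resize(img[y0:y0+h,x0:x0+w,::-1],None,fx=k,fy=k,interpolation=cv2.INTER_CUBIC)
    for x in range(-(-x0//10)*10,x0+w,10):
        X=int((x-x0+.5)*k);cv2.line(c,(X,0),(X,6),(255,0,255),1);cv2.putText(c,str(x),(X-10,17),0,.33,(255,0,255),1)
    for y in range(-(-y0//10)*10,y0+h,10):
        Y=int((y-y0+.5)*k);cv2.line(c,(0,Y),(6,Y),(255,0,255),1);cv2.putText(c,str(y),(8,Y+4),0,.33,(255,0,255),1)
    return c
E
python3 - <<'E'
from h import *
for n,a,b in(("top",(228,126,128,108),(135,155,45,85)),("scene",(145,145,138,95),(278,218,94,72))):
    s=np.load(n+"0.npz");im=s["img"]
    if n=="top":
        A=crop(im,*a,4);B=crop(im,*b,6)
        o=np.zeros((600,800,3),np.uint8);o[:A.shape[0],:A.shape[1]]=A;o[:B.shape[0],520:520+B.shape[1]]=B
    else:
        A=crop(im,*a,4);B=crop(im,*b,3)
        o=np.zeros((600,800,3),np.uint8);o[:A.shape[0],:A.shape[1]]=A;o[384:600,:B.shape[1]]=B
    cv2.imwrite(f"pics/{n}1.png",o)
    hsv=cv2.cvtColor(im,cv2.COLOR_RGB2HSV)
    def blobs(m,nm,lo,hi):
        c,l,st,ce=cv2.connectedComponentsWithStats(m.astype(np.uint8))
        for i in range(1,c):
            if lo<=st[i,4]<=hi: print(n,nm,np.round(ce[i],2),st[i].tolist())
    x0,y0,w,h=a
    M=np.zeros(im.shape[:2],bool);M[y0:y0+h,x0:x0+w]=1
    blobs(M&(hsv[...,0]>12)&(hsv[...,0]<32)&(hsv[...,1]>45)&(hsv[...,2]>100),"brass",8,90)
    blobs(M&(hsv[...,0]>95)&(hsv[...,0]<125)&(hsv[...,1]>120),"blue",40,900)
    blobs(M&(hsv[...,1]<60)&(hsv[...,2]<130),"dark",6,60)
E
```

```text
top brass [307.69 146.86] [303, 143, 10, 9, 36]
top brass [276.15 154.64] [272, 151, 10, 9, 39]
top blue [325.52 156.92] [319, 144, 15, 26, 186]
top dark [324.5 135.5] [323, 134, 4, 4, 12]
top dark [307.86 145.86] [306, 145, 5, 3, 7]
top dark [324.5 148. ] [323, 146, 4, 5, 16]
top dark [276.5  153.62] [274, 153, 6, 3, 8]
top dark [238.2 157. ] [237, 156, 4, 3, 10]
top dark [328.47 161.87] [327, 160, 4, 5, 15]
top dark [343.5 200.5] [342, 199, 4, 4, 12]
top dark [254.67 222.89] [253, 222, 4, 3, 9]
scene brass [278.92 174.75] [277, 171, 5, 8, 12]
scene brass [175.86 190.07] [171, 187, 11, 7, 43]
scene brass [200.86 203.37] [196, 200, 11, 8, 43]
scene blue [175.3  172.24] [164, 162, 23, 22, 264]
scene dark [200.67 150.89] [199, 150, 4, 3, 9]
scene dark [179.25 162.58] [177, 161, 5, 4, 12]
scene dark [169.5  170.33] [168, 169, 4, 4, 12]
scene dark [167.11 182.  ] [165, 179, 6, 6, 9]
scene dark [269.62 182.62] [268, 181, 4, 4, 13]
scene dark [156. 186.] [154, 185, 5, 3, 13]
scene dark [226.35 190.45] [214, 185, 25, 11, 31]
scene dark [176.14 190.07] [174, 189, 5, 3, 14]
scene dark [201.5 203.5] [199, 202, 6, 4, 18]
scene dark [228.63 224.95] [226, 223, 6, 5, 19]
```

View pics/top1.png

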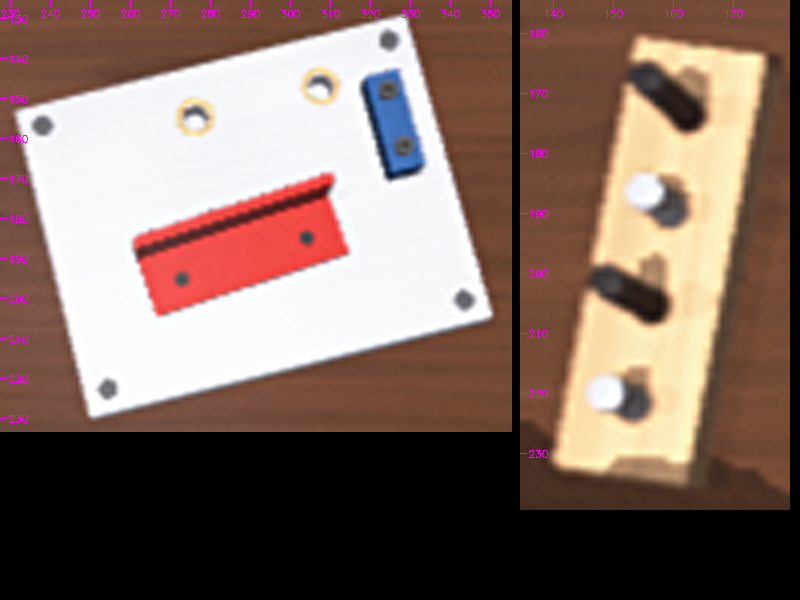

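View pics/scene1.png

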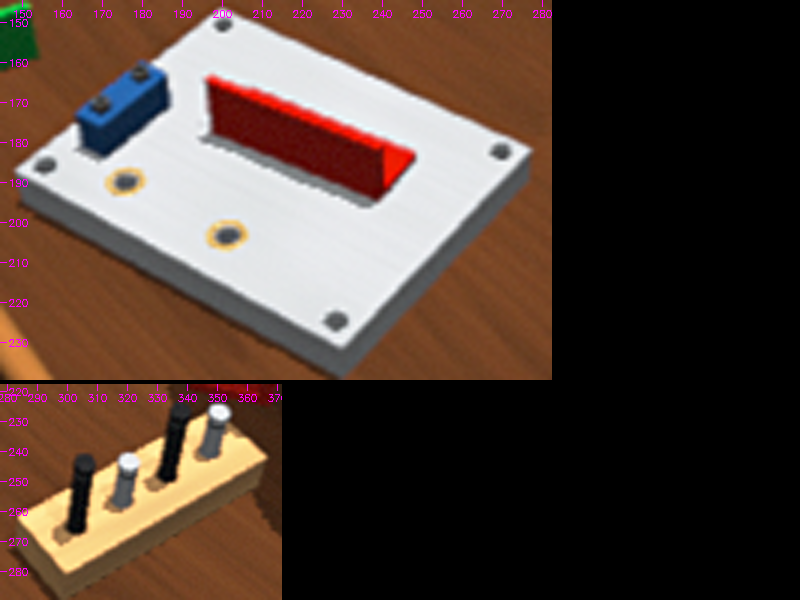

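The crops confirm the target: a red angle on the plate with its upright leg facing the holes. In the top picture (original pixels) the brass rings are at (276,155) and (308,147). The short bright pins are at (155.5,187) and (149,220.5), and the black long pins are between and beyond them.

```bash
cat > fit.py <<'E'
from h import *
from scipy.optimize import least_squares
S={n:np.load(n+"0.npz") for n in("top","scene")}
t,s=S["top"],S["scene"]
sc=[(95,125),(95,-125),(-95,125),(-95,-125)]
fx={"top":[((75,-70,30),(307.7,146.9)),((75,20,30),(276.15,154.6))],"scene":[((75,-70,30),(175.9,190.1)),((75,20,30),(200.9,203.4))]}
cor={"top":[((110,140,30),(231.6,153.6)),((-110,140,30),(250.2,230)),((-110,-140,30),(350.6,205)),((110,-140,30),(329.3,129.3))],
"scene":[((110,140,30),(230,232.3)),((-110,140,30),(277.6,182.3)),((110,-140,30),(148.3,188))]}
an={"top":[((0,70,50),(261.1,185.1)),((0,-70,50),(311.1,169.1)),((-50,70,8),(267.6,204.6)),((-50,-70,8),(315.1,188.6))],
"scene":[((0,70,0),(240.1,194.9)),((0,-70,50),(196.1,163.6)),((0,70,50),(240.1,182.1))]}
def fit(F,z0,x0,cams):
    def W(p,P):
        c,q=np.cos(p[2]),np.sin(p[2]);P=np.array(P,float)/1e3
        return np.c_[p[0]+c*P[:,0]-q*P[:,1],p[1]+q*P[:,0]+c*P[:,1],P[:,2]+z0]
    f=lambda p:np.concatenate([(proj(S[n],W(p,[a for a,_ in F[n]]))-np.array([b for _,b in F[n]])).ravel() for n in cams])
    o=least_squares(f,x0,loss="soft_l1");return o.x,f(o.x).reshape(-1,2)
if __name__=="__main__":
    al={n:fx[n]+cor[n] for n in S}
    for c in(["top"],["scene"],["top","scene"]):
        p,e=fit(al,0,[.55,0,.25],c);print("fix",c,np.round(p,4));print(np.round(e,1).tolist())
        p,e=fit(an,.03,[.55,0,.25],c);print("ang",c,np.round(p,4));print(np.round(e,1).tolist())
    for nm,(u,v),(a,b) in(("holeA",(307.7,146.9),(175.9,190.1)),("holeB",(276.15,154.6),(200.9,203.4))):
        print(nm,atz(t,u,v,.03),atz(s,a,b,.03))
    for nm,(u,v),(a,b) in(("pinFar",(155.5,187),(320.3,243.3)),("pinNear",(149,220.5),(350.7,227.3))):
        print(nm,atz(t,u,v,.083),atz(s,a,b,.083))
E
python3 fit.py
```

```text
fix ['top'] [ 0.5564 -0.0493  0.252 ]
[[0.0, 0.3], [0.3, 0.3], [0.1, -0.2], [0.2, -0.3], [-0.2, -0.2], [-0.7, 0.3]]
ang ['top'] [ 0.5513 -0.0356  0.3303]
[[-0.1, -0.1], [0.1, -0.7], [-0.6, 0.5], [0.6, 0.3]]
fix ['scene'] [ 0.556  -0.0485  0.2499]
[[0.0, 0.3], [0.5, 0.4], [-0.2, -0.2], [-0.2, -0.0], [-0.0, -0.4]]
ang ['scene'] [ 0.5478 -0.0349  0.3194]
[[0.1, 0.3], [0.2, 0.3], [-0.3, -0.6]]
fix ['top', 'scene'] [ 0.5562 -0.0491  0.2517]
[[-0.0, 0.4], [0.2, 0.4], [0.0, -0.2], [0.1, -0.3], [-0.3, -0.1], [-0.7, 0.4], [-0.1, 0.3], [0.3, 0.4], [-0.3, -0.4], [-0.4, -0.2], [-0.2, -0.4]]
ang ['top', 'scene'] [ 0.5499 -0.035   0.3319]
[[-0.3, 0.4], [-0.1, -0.3], [-0.8, 1.0], [0.5, 0.8], [-0.4, 0.5], [-0.6, 0.8], [-0.8, -0.4]]
holeA [ 0.6473048  -0.09831926  0.03      ] [ 0.6453663  -0.09885481  0.03      ]
holeB [ 0.62484532 -0.01039452  0.03      ] [ 0.62369591 -0.01273102  0.03      ]
pinFar [0.52105785 0.30904609 0.083     ] [0.52284411 0.30881877 0.083     ]
pinNear [0.43212307 0.32162563 0.083     ] [0.43453555 0.32308909 0.083     ]
```

```bash
cat > go.py <<'E'
# usage: go.py x y z toolY_deg  -> scaled shift, turn from the present pose
import sys
from h import *
from plant import r
s=r.get_state();Q=R.from_quat(s["eef_rot"])
print("t%.1f"%s["clock"],"pos",np.round(s["tool_pos"],4),"Ydeg %.1f"%np.degrees(np.arctan2(*Q.apply([0,1,0])[1::-1])),"F",np.round(s["contact_force"],1),"M",np.round(s["moment"],2),"op %.3f"%s["opening"],"ff %.1f"%s["finger_force"],"q7 %.2f"%s["q"][6])
if len(sys.argv)>4:
    x,y,z,a=map(float,sys.argv[1:5]);a=np.radians(a)
    Y=np.array([np.cos(a),np.sin(a),0]);Z=np.array([0,0,-1.]);G=R.from_matrix(np.c_[np.cross(Y,Z),Y,Z])
    print("shift",np.round(Q.inv().apply(np.array([x,y,z])-s["tool_pos"])/.15,3),"turn",np.round((Q.inv()*G).as_rotvec()/(np.pi/2),3))
E
python3 go.py 0.522 0.309 0.15 81.7
python3 -c "
from h import *
t=np.load('top0.npz');print(atz(t,102,152,.09),atz(t,160/1.5625,240/1.5625,.09))"
```

```text
t0.1 pos [0.2827 0.5568 0.238 ] Ydeg 63.1 F [-0.5 -0.1 -0.7] M [ 0.   -0.02 -0.  ] op 0.998 ff 0.0 q7 -0.22
shift [-2.17  -0.75   0.588] turn [-0.001 -0.    -0.207]
[0.61408917 0.45570624 0.09      ] [0.60968383 0.45431076 0.09      ]
```

```bash
python3 -m pendant '[0.5,-0.3,-0.1,0,0,0,-0.07, 0.5,-0.6,-0.2,0,0,0,-0.14, 0.5,-1,-0.35,0,0,0,-0.207, 0.5,-1,-0.35,0,0,0,-0.207]'; python3 go.py 0.522 0.309 0.15 81.7
```

```text
clock: 0.5
tool_pos: [0.3984, 0.436, 0.2379]
eef_rot: [0.076, 0.997, -0.003, 0.001]
contact_force: [1.0, -0.0, 0.0]
opening: 0.66
finger_force: 0.0
t0.5 pos [0.3984 0.436  0.2379] Ydeg 81.3 F [ 1. -0.  0.] M [ 0.   -0.01 -0.  ] op 0.660 ff 0.0 q7 0.28
shift [-0.941 -0.709  0.593] turn [-0.003  0.002 -0.005]
```

```bash
python3 -m pendant '[0.5,-0.3,-0.25,0,0,0,0, 0.5,-0.6,-0.5,0,0,0,0, 0.5,-0.85,-0.7,0.2,0,0,0, 0.5,-0.95,-0.72,0.4,0,0,0, 0.5,-0.95,-0.72,0.5,0,0,0, 0.5,-0.95,-0.72,0.5,0,0,0, 0.5,-0.95,-0.72,0.5,0,0,0]'; python3 go.py 0.522 0.309 0.15 81.7
python3 - <<'E'
from h import *
from plant import r
s=r.snapshot("top");t=r.snapshot("scene")
a=crop(s["img"],120,140,75,100,5);b=crop(t["img"],270,190,100,100,4)
o=np.zeros((500,780,3),np.uint8);o[:500,:375]=a;o[:400,375:775]=b
cv2.imwrite("pics/c2.png",o)
E
```

```text
clock: 1.2
tool_pos: [0.5175, 0.3165, 0.1639]
eef_rot: [0.072, 0.997, 0.001, -0.0]
contact_force: [-0.0, -0.8, 0.6]
opening: 0.499
finger_force: 0.0
t1.2 pos [0.5175 0.3165 0.1639] Ydeg 81.8 F [-0.  -0.8  0.6] M [ 0.07 -0.05  0.03] op 0.499 ff 0.0 q7 0.52
shift [-0.037 -0.045  0.093] turn [ 0.001 -0.001  0.001]
```

View pics/c2.png

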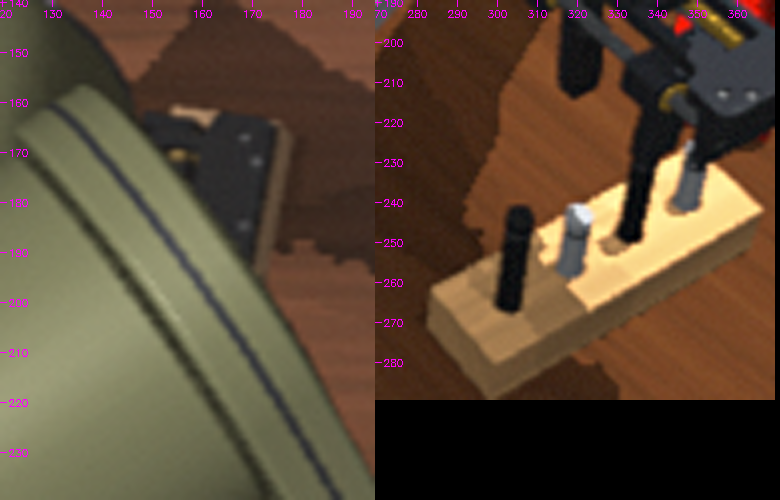

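The scene crop shows the open fingers above and around the far short pin (bright top near scene px (320,243)); the long pins and the near pin are clear. I'll align, then go down.

```bash
python3 -m pendant '[0.5,-0.037,-0.045,0.1,0,0,0, 0.5,-0.037,-0.045,0.28,0,0,0, 0.5,-0.037,-0.045,0.42,0,0,0, 0.5,-0.037,-0.045,0.42,0,0,0,0.5,-0.037,-0.045,0.42,0,0,0]'; python3 go.py 0.522 0.309 0.056 81.7
```

```text
clock: 1.8
tool_pos: [0.5229, 0.309, 0.1019]
eef_rot: [0.072, 0.997, 0.001, 0.0]
contact_force: [0.3, -0.5, -0.3]
opening: 0.502
finger_force: 0.0
t1.8 pos [0.5229 0.309  0.1019] Ydeg 81.8 F [ 0.3 -0.5 -0.3] M [ 0.04  0.03 -0.01] op 0.502 ff 0.0 q7 0.50
shift [ 0.006 -0.001  0.306] turn [0.001 0.001 0.001]
```

Good tracking. Now down, then close with 30 N.

```bash
python3 -m pendant '[0.5,0.006,0,0.15,0,0,0, 0.5,0.006,0,0.306,0,0,0, 0.5,0.006,0,0.306,0,0,0, 0.1,0.006,0,0.306,0,0,0, 0.1,0.006,0,0.306,0,0,0, 0.1,0.006,0,0.306,0,0,0, 0.1,0.006,0,0.306,0,0,0,0.1,0.006,0,0.306,0,0,0]' 30; python3 go.py 0.522 0.309 0.056 81.7
```

```text
clock: 2.6
tool_pos: [0.5227, 0.3086, 0.0559]
eef_rot: [0.072, 0.997, 0.001, 0.001]
contact_force: [0.1, 1.0, 3.9]
opening: 0.172
finger_force: 29.9
t2.6 pos [0.5227 0.3086 0.0559] Ydeg 81.7 F [0.1 1.  3.9] M [ 0.12  0.01 -0.02] op 0.172 ff 29.9 q7 0.48
shift [ 0.005  0.002 -0.001] turn [0.001 0.001 0.   ]
```

```bash
python3 -m pendant '[0.1,0,0,-0.1,0,0,0, 0.1,0,0,-0.3,0,0,0, 0.1,0,0,-0.5,0,0,0, 0.1,0,0,-0.7,0,0,0, 0.1,0,0,-0.85,0,0,0,0.1,0,0,-0.85,0,0,0]'; python3 go.py 0.6239 -0.011 0.17 14.4
```

```text
clock: 3.2
tool_pos: [0.5234, 0.3088, 0.1861]
eef_rot: [0.072, 0.997, 0.002, 0.002]
contact_force: [-0.0, 0.3, -1.1]
opening: 0.168
finger_force: 29.9
t3.2 pos [0.5234 0.3088 0.1861] Ydeg 81.7 F [-0.   0.3 -1.1] M [ 0.06 -0.02  0.04] op 0.168 ff 29.9 q7 0.54
shift [-0.97  -2.013  0.104] turn [0.004 0.001 0.748]
```

```bash
python3 -m pendant '[0.1,-0.1,-0.22,0,0,0,0.08, 0.1,-0.22,-0.46,0,0,0,0.16, 0.1,-0.33,-0.7,0,0,0,0.24, 0.1,-0.44,-0.9,0,0,0,0.32, 0.1,-0.48,-1,0,0,0,0.38, 0.1,-0.48,-1,0,0,0,0.38]'; python3 go.py 0.6239 -0.011 0.17 14.4
```

```text
clock: 3.8
tool_pos: [0.5715, 0.1446, 0.1813]
eef_rot: [0.365, 0.931, -0.002, -0.0]
contact_force: [0.3, 0.1, -1.5]
opening: 0.174
finger_force: 29.9
t3.8 pos [0.5715 0.1446 0.1813] Ydeg 47.2 F [ 0.3  0.1 -1.5] M [-0.06 -0.02  0.06] op 0.174 ff 29.9 q7 0.34
shift [-0.961 -0.523  0.079] turn [-0.002  0.002  0.364]
```

```bash
python3 -m pendant '[0.1,-0.22,-0.12,0,0,0,0.08, 0.1,-0.44,-0.24,0,0,0,0.16, 0.1,-0.66,-0.36,0,0,0,0.24, 0.1,-0.86,-0.46,0,0,0,0.32, 0.1,-0.96,-0.52,0,0,0,0.366, 0.1,-0.96,-0.52,0.05,0,0,0.366,0.1,-0.96,-0.52,0.05,0,0,0.366]'; python3 go.py 0.6239 -0.011 0.17 14.4
python3 - <<'E'
from h import *
from plant import r
s=r.snapshot("top");t=r.snapshot("scene");np.savez("top1.npz",**s);np.savez("scene1.npz",**t)
a=crop(s["img"],240,110,80,110,5);b=crop(t["img"],150,120,95,100,4)
o=np.zeros((550,780,3),np.uint8);o[:550,:400]=a;o[:400,400:780]=b
cv2.imwrite("pics/c3.png",o)
E
```

```text
clock: 4.5
tool_pos: [0.6235, -0.0028, 0.1732]
eef_rot: [0.61, 0.793, -0.0, -0.002]
contact_force: [-1.1, 0.6, -0.3]
opening: 0.173
finger_force: 29.9
t4.5 pos [ 0.6235 -0.0028  0.1732] Ydeg 14.9 F [-1.1  0.6 -0.3] M [-0.03  0.07  0.01] op 0.173 ff 29.9 q7 0.17
shift [-0.054 -0.011  0.021] turn [-0.002 -0.002  0.005]
```

View pics/c3.png

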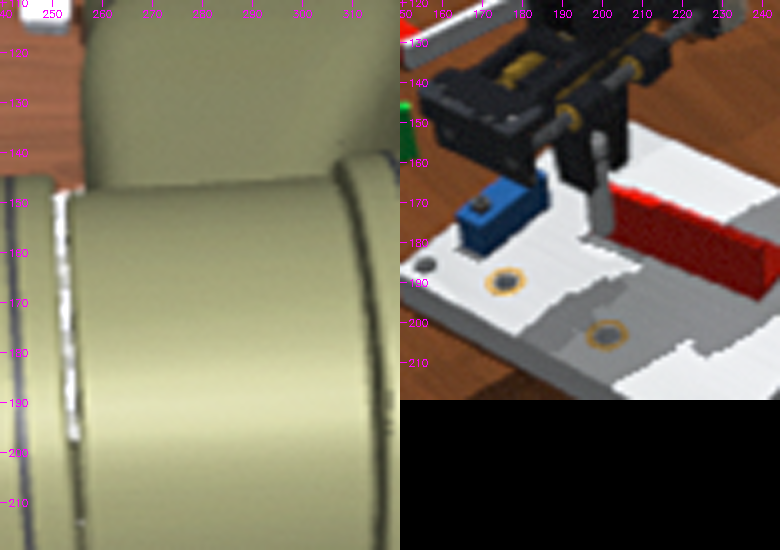

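The scene crop shows the pin upright in the fingers with its foot near (199.5,178), in front of the angle; hole B at (201,203.4) is clear below. I'll go down to just above the hole.

```bash
python3 -m pendant '[0.1,-0.054,-0.011,0.1,0,0,0.005, 0.1,-0.054,-0.011,0.3,0,0,0.005, 0.1,-0.054,-0.011,0.5,0,0,0.005, 0.1,-0.054,-0.011,0.56,0,0,0.005, 0.1,-0.054,-0.011,0.56,0,0,0.005]'; python3 go.py 0.6239 -0.011 0.08 14.4
python3 - <<'E'
from h import *
from plant import r
t=r.snapshot("scene");np.savez("scene2.npz",**t);st=r.get_state();p=st["tool_pos"]
foot=p+[0,0,-.045]
print("exp foot px",proj(t,foot),"z",foot[2],"hole",proj(t,[.6239,-.011,.03]))
cv2.imwrite("pics/c4.png",crop(t["img"],165,145,70,70,8))
E
```

```text
clock: 5.1
tool_pos: [0.6244, -0.0122, 0.0897]
eef_rot: [0.614, 0.79, -0.0, -0.002]
contact_force: [0.3, -0.4, -1.4]
opening: 0.17
finger_force: 29.9
t5.1 pos [ 0.6244 -0.0122  0.0897] Ydeg 14.3 F [ 0.3 -0.4 -1.4] M [-0.06  0.07  0.03] op 0.170 ff 29.9 q7 0.17
shift [ 0.008 -0.001  0.065] turn [-0.002 -0.001 -0.001]
exp foot px [[199.80091952 199.45081454]] z 0.046074662264594946 hole [[201.22282665 203.79067217]]
```

View pics/c4.png

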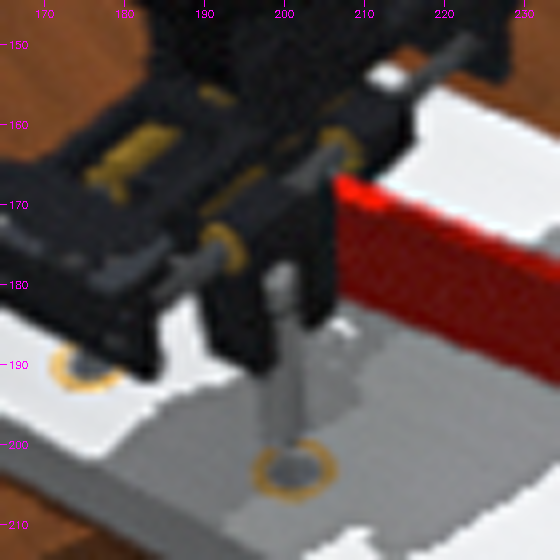

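The pin's foot is at about (200,200.5), close to the projected (199.8,199.5) and over hole B's ring at (201,203.5). Lowering gently.

```bash
python3 -m pendant '[0.1,0.008,-0.001,0.04,0,0,0, 0.1,0.008,-0.001,0.08,0,0,0, 0.1,0.008,-0.001,0.12,0,0,0, 0.1,0.008,-0.001,0.15,0,0,0, 0.1,0.008,-0.001,0.15,0,0,0]'; python3 go.py 0.6239 -0.011 0.049 14.4
```

```text
clock: 5.65
tool_pos: [0.6239, -0.0124, 0.0674]
eef_rot: [0.615, 0.789, -0.001, -0.001]
contact_force: [-1.7, 1.7, -2.2]
opening: 0.169
finger_force: 29.9
t5.7 pos [ 0.6239 -0.0124  0.0674] Ydeg 14.1 F [-1.7  1.7 -2.2] M [ 0.18  0.51 -0.02] op 0.169 ff 29.9 q7 0.16
shift [0.009 0.003 0.123] turn [-0.002 -0.001 -0.003]
```

```bash
python3 -m pendant '[0.1,0.008,0,0.04,0,0,0, 0.1,0.008,0,0.08,0,0,0, 0.1,0.008,0,0.11,0,0,0, 0.1,0.008,0,0.125,0,0,0, 0.1,0.008,0,0.125,0,0,0]'; python3 go.py 0.6239 -0.011 0.049 14.4
```

```text
clock: 6.15
tool_pos: [0.6242, -0.0118, 0.049]
eef_rot: [0.615, 0.789, -0.001, -0.001]
contact_force: [-3.6, 0.4, -2.7]
opening: 0.171
finger_force: 29.9
t6.2 pos [ 0.6242 -0.0118  0.049 ] Ydeg 14.1 F [-3.6  0.4 -2.7] M [-0.02  0.86  0.01] op 0.171 ff 29.9 q7 0.16
shift [ 0.006 -0.     0.   ] turn [-0.001 -0.    -0.003]
```

```bash
python3 -m pendant '[0.1,0,-0.004,0.015,0,0,0, 0.1,0,-0.008,0.03,0,0,0, 0.1,0,-0.008,0.03,0,0,0]'; python3 go.py 0.6239 -0.011 0.049 14.4
```

```text
clock: 6.45
tool_pos: [0.6245, -0.0119, 0.0485]
eef_rot: [0.615, 0.789, 0.001, 0.001]
contact_force: [-8.1, 0.6, 23.7]
opening: 0.172
finger_force: 30.0
t6.5 pos [ 0.6245 -0.0119  0.0485] Ydeg 14.1 F [-8.1  0.6 23.7] M [0.1  2.02 0.  ] op 0.172 ff 30.0 q7 0.16
shift [ 0.007 -0.003 -0.003] turn [ 0.002  0.    -0.003]
```

Seated: the downward push met the bottom (24 N) at the expected height. Release and go up.

```bash
python3 -m pendant '[0.1,0,0.004,-0.03,0,0,0, 0.35,0,0.004,-0.03,0,0,0, 0.35,0,0.004,-0.03,0,0,0, 0.35,0,0.004,-0.03,0,0,0, 0.35,0,0.004,-0.13,0,0,0, 0.35,0,0.004,-0.4,0,0,0, 0.35,0,0.004,-0.7,0,0,0,0.5,0,0,-0.9,0,0,0,0.5,0,0,-0.9,0,0,0]'; python3 go.py 0.433 0.322 0.15 81.7
```

```text
clock: 7.35
tool_pos: [0.6273, -0.0121, 0.1859]
eef_rot: [0.615, 0.789, 0.004, 0.004]
contact_force: [0.5, -0.1, 1.1]
opening: 0.491
finger_force: 0.0
t7.3 pos [ 0.6273 -0.0121  0.1859] Ydeg 14.1 F [ 0.5 -0.1  1.1] M [-0.07 -0.03 -0.05] op 0.491 ff 0.0 q7 0.17
shift [ 2.477 -0.716  0.226] turn [ 0.005  0.005 -0.751]
```

```bash
python3 -m pendant '[0.5,0.3,-0.08,0,0,0,-0.09, 0.5,0.6,-0.17,0,0,0,-0.18, 0.5,0.9,-0.26,0,0,0,-0.27]'; python3 go.py 0.433 0.322 0.15 81.7
```

```text
clock: 7.65
tool_pos: [0.552, 0.1105, 0.1802]
eef_rot: [0.433, 0.901, 0.0, 0.0]
contact_force: [0.1, 0.9, -0.9]
opening: 0.497
finger_force: 0.0
t7.7 pos [0.552  0.1105 0.1802] Ydeg 38.7 F [ 0.1  0.9 -0.9] M [ 0.02  0.   -0.04] op 0.497 ff 0.0 q7 0.27
shift [1.597 0.262 0.201] turn [ 0.     0.    -0.478]
```

```bash
python3 -m pendant '[0.5,0.3,0.05,0,0,0,-0.09, 0.5,0.6,0.1,0,0,0,-0.18, 0.5,0.9,0.15,0,0,0,-0.27, 0.5,1,0.16,0,0,0,-0.3, 0.5,1,0.16,0,0,0,-0.3]'; python3 go.py 0.433 0.322 0.12 81.7
```

```text
clock: 8.15
tool_pos: [0.477, 0.2444, 0.1801]
eef_rot: [0.21, 0.978, 0.001, -0.001]
contact_force: [-0.1, -0.1, 0.1]
opening: 0.497
finger_force: 0.0
t8.2 pos [0.477  0.2444 0.1801] Ydeg 65.7 F [-0.1 -0.1  0.1] M [-0.    0.01  0.02] op 0.497 ff 0.0 q7 0.35
shift [0.48  0.351 0.402] turn [ 0.001 -0.001 -0.178]
```

```bash
python3 -m pendant '[0.5,0.24,0.18,0,0,0,-0.09, 0.5,0.46,0.34,0.1,0,0,-0.178, 0.5,0.48,0.351,0.3,0,0,-0.178, 0.5,0.48,0.351,0.402,0,0,-0.178, 0.5,0.48,0.351,0.402,0,0,-0.178, 0.5,0.48,0.351,0.402,0,0,-0.178]'; python3 go.py 0.433 0.322 0.056 81.7
```

```text
clock: 8.75
tool_pos: [0.4365, 0.3178, 0.1198]
eef_rot: [0.077, 0.997, -0.001, 0.0]
contact_force: [0.8, 0.6, -0.3]
opening: 0.501
finger_force: 0.0
t8.8 pos [0.4365 0.3178 0.1198] Ydeg 81.2 F [ 0.8  0.6 -0.3] M [ 0.02 -0.02  0.01] op 0.501 ff 0.0 q7 0.36
shift [0.028 0.025 0.426] turn [-0.001  0.001 -0.005]
```

```bash
python3 -m pendant '[0.5,0.028,0.025,0.1,0,0,-0.005, 0.5,0.028,0.025,0.1,0,0,-0.005, 0.5,0.028,0.025,0.1,0,0,-0.005]'; python3 go.py 0.433 0.322 0.056 81.7
```

```text
clock: 9.05
tool_pos: [0.4323, 0.3235, 0.1056]
eef_rot: [0.071, 0.997, 0.0, 0.001]
contact_force: [-0.0, -0.7, 0.3]
opening: 0.498
finger_force: 0.0
t9.1 pos [0.4323 0.3235 0.1056] Ydeg 81.8 F [-0.  -0.7  0.3] M [ 0.03 -0.   -0.  ] op 0.498 ff 0.0 q7 0.35
shift [-0.006 -0.009  0.331] turn [0.    0.001 0.001]
```

```bash
python3 -m pendant '[0.5,-0.006,-0.009,0.15,0,0,0, 0.5,-0.006,-0.009,0.331,0,0,0, 0.5,-0.006,-0.009,0.331,0,0,0, 0.1,-0.006,-0.009,0.331,0,0,0, 0.1,-0.006,-0.009,0.331,0,0,0, 0.1,-0.006,-0.009,0.331,0,0,0, 0.1,-0.006,-0.009,0.331,0,0,0]' 30; python3 go.py 0.433 0.322 0.056 81.7
```

```text
clock: 9.75
tool_pos: [0.4326, 0.3229, 0.0561]
eef_rot: [0.071, 0.997, 0.001, 0.001]
contact_force: [-0.2, -0.8, 3.4]
opening: 0.172
finger_force: 30.0
t9.8 pos [0.4326 0.3229 0.0561] Ydeg 81.9 F [-0.2 -0.8  3.4] M [ 0.01  0.01 -0.04] op 0.172 ff 30.0 q7 0.32
shift [-0.004 -0.005  0.001] turn [0.001 0.001 0.002]
```

```bash
python3 -m pendant '[0.1,0,0,-0.1,0,0,0, 0.1,0,0,-0.3,0,0,0, 0.1,0,0,-0.5,0,0,0, 0.1,-0.1,-0.15,-0.7,0,0,0.05, 0.1,-0.2,-0.4,-0.8,0,0,0.13, 0.1,-0.35,-0.68,-0.8,0,0,0.21, 0.1,-0.48,-0.98,-0.8,0,0,0.29]'; python3 go.py 0.6463 -0.0982 0.17 14.4
```

```text
clock: 10.45
tool_pos: [0.4836, 0.166, 0.1763]
eef_rot: [0.296, 0.955, 0.001, 0.001]
contact_force: [0.5, 0.2, -0.6]
opening: 0.167
finger_force: 30.0
t10.4 pos [0.4836 0.166  0.1763] Ydeg 55.6 F [ 0.5  0.2 -0.6] M [-0.06 -0.07 -0.01] op 0.167 ff 30.0 q7 0.33
shift [-1.891 -0.84   0.042] turn [0.002 0.    0.457]
```

```bash
python3 -m pendant '[0.1,-0.28,-0.12,0,0,0,0.07, 0.1,-0.57,-0.25,0,0,0,0.14, 0.1,-0.85,-0.38,0,0,0,0.21, 0.1,-1,-0.44,0,0,0,0.26]'; python3 go.py 0.6463 -0.0982 0.17 14.4
```

```text
clock: 10.85
tool_pos: [0.571, 0.0225, 0.1755]
eef_rot: [0.486, 0.874, -0.001, 0.001]
contact_force: [-0.2, 0.6, -1.3]
opening: 0.172
finger_force: 30.0
t10.8 pos [0.571  0.0225 0.1755] Ydeg 31.8 F [-0.2  0.6 -1.3] M [-0.05  0.06  0.02] op 0.172 ff 30.0 q7 0.32
shift [-0.948  0.002  0.039] turn [0.    0.002 0.194]
```

```bash
python3 -m pendant '[0.1,-0.28,0,0,0,0,0.08, 0.1,-0.56,0,0,0,0,0.15, 0.1,-0.82,0,0,0,0,0.194, 0.1,-0.94,0,0.04,0,0,0.194, 0.1,-0.948,0.002,0.04,0,0,0.194, 0.1,-0.948,0.002,0.04,0,0,0.194,0.1,-0.948,0.002,0.04,0,0,0.194]'; python3 go.py 0.6463 -0.0982 0.09 14.4
```

```text
clock: 11.55
tool_pos: [0.6453, -0.0896, 0.1693]
eef_rot: [0.608, 0.794, 0.0, -0.001]
contact_force: [-0.7, 0.3, -0.1]
opening: 0.169
finger_force: 30.0
t11.6 pos [ 0.6453 -0.0896  0.1693] Ydeg 15.1 F [-0.7  0.3 -0.1] M [-0.01  0.05 -0.02] op 0.169 ff 30.0 q7 0.29
shift [-0.058 -0.008  0.528] turn [-0.    -0.001  0.007]
```

```bash
python3 -m pendant '[0.1,-0.058,-0.008,0.1,0,0,0.007, 0.1,-0.06,-0.008,0.3,0,0,0.007, 0.1,-0.06,-0.006,0.5,0,0,0.007, 0.1,-0.06,-0.006,0.528,0,0,0.007, 0.1,-0.06,-0.006,0.528,0,0,0.007, 0.1,-0.06,-0.006,0.528,0,0,0.007]'; python3 go.py 0.6468 -0.099 0.0675 14.2
```

```text
clock: 12.15
tool_pos: [0.6483, -0.1008, 0.091]
eef_rot: [0.613, 0.79, 0.001, 0.001]
contact_force: [0.2, -0.2, -0.0]
opening: 0.169
finger_force: 30.0
t12.2 pos [ 0.6483 -0.1008  0.091 ] Ydeg 14.3 F [ 0.2 -0.2 -0. ] M [-0.01  0.04 -0.05] op 0.169 ff 30.0 q7 0.29
shift [ 0.014 -0.007  0.157] turn [0.001 0.    0.001]
```

```bash
python3 -m pendant '[0.1,0.014,-0.007,0,0,0,0, 0.1,0.014,-0.007,0.04,0,0,0, 0.1,0.014,-0.007,0.08,0,0,0, 0.1,0.014,-0.007,0.12,0,0,0, 0.1,0.014,-0.007,0.155,0,0,0, 0.1,0.014,-0.007,0.155,0,0,0]'; python3 go.py 0.6468 -0.099 0.049 14.2
```

```text
clock: 12.75
tool_pos: [0.6457, -0.0983, 0.0656]
eef_rot: [0.613, 0.79, 0.0, -0.001]
contact_force: [0.6, 0.8, -1.9]
opening: 0.173
finger_force: 30.0
t12.8 pos [ 0.6457 -0.0983  0.0656] Ydeg 14.3 F [ 0.6  0.8 -1.9] M [ 0.33 -0.1  -0.03] op 0.173 ff 30.0 q7 0.28
shift [-0.007  0.006  0.111] turn [-0.    -0.001  0.002]
```

Entering the hole with small lateral forces. Going on down to the bottom.

```bash
python3 -m pendant '[0.1,0,0,0.04,0,0,0, 0.1,0,0,0.08,0,0,0, 0.1,0,0,0.11,0,0,0, 0.1,0,0,0.13,0,0,0, 0.1,0,0,0.14,0,0,0, 0.1,0,0,0.14,0,0,0]'; python3 go.py 0.6468 -0.099 0.049 14.2
```

```text
clock: 13.35
tool_pos: [0.6467, -0.0985, 0.0489]
eef_rot: [0.614, 0.79, 0.001, 0.001]
contact_force: [-5.2, 4.0, 21.9]
opening: 0.17
finger_force: 30.1
t13.3 pos [ 0.6467 -0.0985  0.0489] Ydeg 14.3 F [-5.2  4.  21.9] M [ 0.81  1.33 -0.02] op 0.170 ff 30.1 q7 0.28
shift [-0.003 -0.    -0.001] turn [ 0.001 -0.     0.001]
```

```bash
python3 -m pendant '[0.1,0,0,-0.02,0,0,0, 0.35,0,0,-0.02,0,0,0, 0.35,0,0,-0.02,0,0,0, 0.35,0,0,-0.02,0,0,0, 0.35,0,0,-0.13,0,0,0, 0.35,0,0,-0.4,0,0,0, 0.4,0,0,-0.65,0,0,0,0.4,0,0,-0.65,0,0,0]'; python3 go.py 0.546 -0.0363 0.12 19
python3 - <<'E'
from h import *
from plant import r
print(r.get_state()["clock"])
t=r.snapshot("scene");np.savez("scene3.npz",**t)
cv2.imwrite("pics/c5.png",crop(t["img"],140,120,150,120,5))
E
```

```text
clock: 14.15
tool_pos: [0.65, -0.1001, 0.1497]
eef_rot: [0.614, 0.789, 0.003, 0.005]
contact_force: [0.2, -0.6, 0.3]
opening: 0.401
finger_force: 0.0
t14.2 pos [ 0.65   -0.1001  0.1497] Ydeg 14.3 F [ 0.2 -0.6  0.3] M [-0.11 -0.02  0.  ] op 0.401 ff 0.0 q7 0.29
shift [ 0.584 -0.569  0.189] turn [ 0.007  0.003 -0.053]
14.15
```

View pics/c5.png

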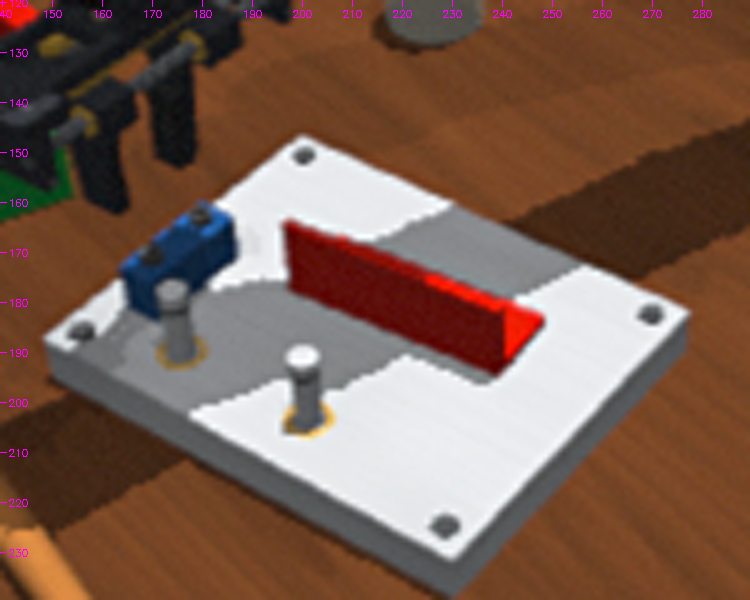

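Both pins stand seated in their brass rings (px (175,185) and (201,197)), and the angle has not moved. Now over the angle's upright leg.

```bash
python3 -m pendant '[0.4,0.2,-0.2,0,0,0,-0.02, 0.4,0.4,-0.4,0,0,0,-0.04, 0.4,0.56,-0.55,0,0.007,0.003,-0.053, 0.4,0.584,-0.569,0.1,0.007,0.003,-0.053, 0.4,0.584,-0.569,0.19,0.007,0.003,-0.053, 0.4,0.584,-0.569,0.19,0.007,0.003,-0.053]'; python3 go.py 0.546 -0.0363 0.045 19
```

```text
clock: 14.8
tool_pos: [0.5396, -0.0352, 0.113]
eef_rot: [0.58, 0.815, -0.004, -0.007]
contact_force: [-0.6, -0.1, -0.3]
opening: 0.399
finger_force: 0.0
t14.8 pos [ 0.5396 -0.0352  0.113 ] Ydeg 19.1 F [-0.6 -0.1 -0.3] M [-0.06 -0.02 -0.02] op 0.399 ff 0.0 q7 0.24
shift [-0.024  0.045  0.452] turn [-0.01  -0.004  0.001]
```

```bash
python3 -m pendant '[0.4,-0.024,0.04,0,-0.006,-0.002,0, 0.4,-0.024,0.04,0,-0.006,-0.002,0, 0.4,-0.024,0.04,0.15,-0.006,-0.002,0, 0.4,-0.024,0.04,0.3,-0.006,-0.002,0, 0.4,-0.024,0.04,0.4,-0.006,-0.002,0, 0.4,-0.024,0.04,0.4,-0.006,-0.002,0, 0.4,-0.024,0.04,0.4,-0.006,-0.002,0]'; python3 go.py 0.546 -0.0363 0.045 19
```

```text
clock: 15.5
tool_pos: [0.5481, -0.0369, 0.0551]
eef_rot: [0.58, 0.814, 0.0, -0.001]
contact_force: [-0.5, -0.2, 0.0]
opening: 0.401
finger_force: 0.0
t15.5 pos [ 0.5481 -0.0369  0.0551] Ydeg 19.1 F [-0.5 -0.2  0. ] M [-0.09  0.08 -0.02] op 0.401 ff 0.0 q7 0.24
shift [ 0.008 -0.012  0.067] turn [-0.    -0.001  0.001]
```

```bash
python3 -m pendant '[0.4,0.004,-0.01,0.03,0,0,0, 0.4,0.004,-0.01,0.06,0,0,0, 0.4,0.004,-0.01,0.06,0,0,0, 0.02,0.004,-0.01,0.06,0,0,0, 0.02,0.004,-0.01,0.06,0,0,0, 0.02,0.004,-0.01,0.06,0,0,0, 0.02,0.004,-0.01,0.06,0,0,0,0.02,0.004,-0.01,0.06,0,0,0,0.02,0.004,-0.01,0.06,0,0,0]' 20; python3 go.py 0.546 -0.0363 0.045 19
```

```text
clock: 16.4
tool_pos: [0.5467, -0.0364, 0.0458]
eef_rot: [0.58, 0.815, 0.001, -0.001]
contact_force: [1.8, 0.6, 0.8]
opening: 0.09
finger_force: 20.0
t16.4 pos [ 0.5467 -0.0364  0.0458] Ydeg 19.1 F [1.8 0.6 0.8] M [ 0.1  -0.25 -0.  ] op 0.090 ff 20.0 q7 0.24
shift [ 0.002 -0.004  0.005] turn [ 0.    -0.001  0.001]
```

```bash
python3 go.py 0.6225 -0.0541 0.0458 14.4
```

```text
t16.4 pos [ 0.5467 -0.0364  0.0458] Ydeg 19.1 F [1.8 0.6 0.8] M [ 0.1  -0.25 -0.  ] op 0.090 ff 20.0 q7 0.24
shift [-0.277  0.439 -0.001] turn [ 0.    -0.001  0.052]
```

```bash
python3 -m pendant '[0.02,-0.02,0.03,0,0,0,0, 0.02,-0.05,0.08,0,0,0,0.01, 0.02,-0.08,0.13,0,0,0,0.02, 0.02,-0.12,0.19,0,0,0,0.03, 0.02,-0.16,0.25,0,0,0,0.04, 0.02,-0.2,0.31,0,0,0,0.052, 0.02,-0.23,0.37,0,0,0,0.052, 0.02,-0.26,0.41,0,0,0,0.052, 0.02,-0.277,0.439,0,0,0,0.052, 0.02,-0.277,0.439,0,0,0,0.052]'; python3 go.py 0.6225 -0.0541 0.0458 14.4
python3 - <<'E'
from h import *
from plant import r
t=r.snapshot("scene");np.savez("scene4.npz",**t);s=r.snapshot("top");np.savez("top4.npz",**s)
o=np.zeros((600,800,3),np.uint8)
a=crop(t["img"],150,140,100,75,5);b=crop(s["img"],235,110,100,110,3)
o[:375,:500]=a;o[:330,500:800]=b
cv2.imwrite("pics/c6.png",o)
E
```

```text
clock: 17.4
tool_pos: [0.6213, -0.0546, 0.0458]
eef_rot: [0.613, 0.79, -0.001, -0.002]
contact_force: [-1.0, 0.6, 4.9]
opening: 0.085
finger_force: 20.0
t17.4 pos [ 0.6213 -0.0546  0.0458] Ydeg 14.4 F [-1.   0.6  4.9] M [ 0.04  0.29 -0.02] op 0.085 ff 20.0 q7 0.22
shift [ 0.001  0.009 -0.   ] turn [-0.002 -0.001 -0.   ]
```

View pics/c6.png

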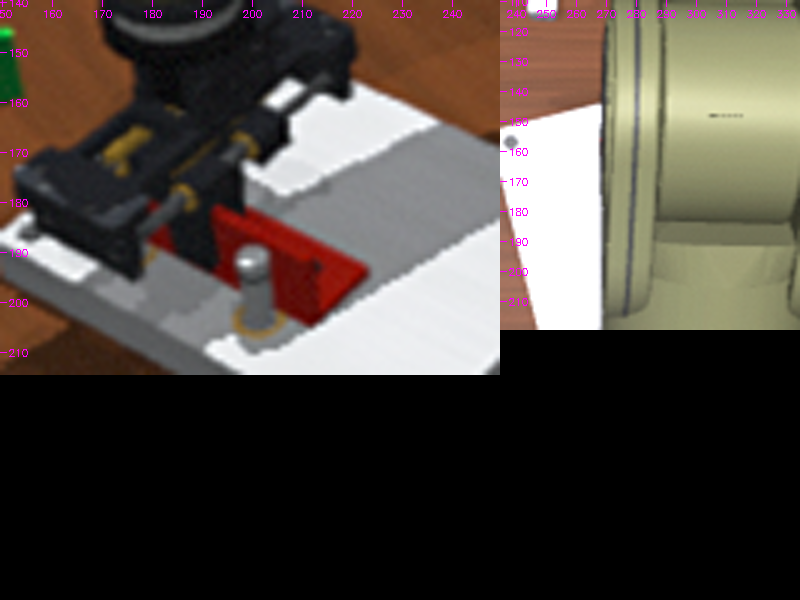

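The angle is held flat, a few mm short of the pins (left end near (212,205), pin B at (201,197)). Next is the stop, in small steps.

```bash
python3 -m pendant '[0.02,-0.01,0,0,0,0,0, 0.02,-0.02,0,0,0,0,0, 0.02,-0.03,0,0,0,0,0, 0.02,-0.03,0,0,0,0,0, 0.02,-0.03,0,0,0,0,0]'; python3 go.py 0.6225 -0.0541 0.0458 14.4;  python3 -m pendant '[0.02,-0.007,0,0,0,0,0, 0.02,-0.014,0,0,0,0,0, 0.02,-0.014,0,0,0,0,0]';python3 go.py 0.6225 -0.0541 0.0458 14.4
```

```text
clock: 18.0
tool_pos: [0.6226, -0.0573, 0.0458]
eef_rot: [0.613, 0.79, 0.0, -0.002]
contact_force: [-2.1, 3.1, 4.7]
opening: 0.094
finger_force: 20.0
t18.0 pos [ 0.6226 -0.0573  0.0458] Ydeg 14.4 F [-2.1  3.1  4.7] M [0.45 0.27 0.01] op 0.094 ff 20.0 q7 0.23
shift [0.021 0.004 0.   ] turn [-0.001 -0.002  0.   ]
clock: 18.3
tool_pos: [0.6229, -0.0582, 0.0458]
eef_rot: [0.612, 0.791, 0.001, -0.003]
contact_force: [-1.4, 3.9, 6.8]
opening: 0.089
finger_force: 20.0
t18.3 pos [ 0.6229 -0.0582  0.0458] Ydeg 14.5 F [-1.4  3.9  6.8] M [ 0.8   0.39 -0.02] op 0.089 ff 20.0 q7 0.23
shift [ 0.027  0.004 -0.   ] turn [-0.001 -0.003  0.001]
```

```bash
python3 -m pendant '[0.02,-0.007,0,0,0,0,0, 0.02,-0.014,0,0,0,0,0, 0.02,-0.014,0,0,0,0,0, 0.02,-0.014,0,0,0,0,0]';python3 go.py;python3 -m pendant '[0.02,-0.007,0,0,0,0,0, 0.02,-0.014,0,0,0,0,0, 0.02,-0.014,0,0,0,0,0, 0.02,-0.014,0,0,0,0,0]';python3 go.py 0.6225 -0.0541 0.0458 14.4
```

```text
clock: 18.7
tool_pos: [0.623, -0.0582, 0.0458]
eef_rot: [0.612, 0.791, 0.001, -0.004]
contact_force: [-3.0, 6.8, 7.6]
opening: 0.086
finger_force: 20.0
t18.7 pos [ 0.623  -0.0582  0.0458] Ydeg 14.5 F [-3.   6.8  7.6] M [ 1.41  0.6  -0.07] op 0.086 ff 20.0 q7 0.23
clock: 19.1
tool_pos: [0.623, -0.0583, 0.0457]
eef_rot: [0.611, 0.791, 0.002, -0.005]
contact_force: [-4.1, 10.3, 9.0]
opening: 0.088
finger_force: 20.0
t19.1 pos [ 0.623  -0.0583  0.0457] Ydeg 14.6 F [-4.1 10.3  9. ] M [ 2.05  0.79 -0.09] op 0.088 ff 20.0 q7 0.23
shift [ 0.028  0.004 -0.   ] turn [-0.002 -0.007  0.002]
```

The end is on the stop: the position has stopped and the force is rising about 1.7 N/mm. I'll ease off a little, then approach the pins.

```bash
python3 -m pendant '[0.02,0.014,0.01,-0.005,0,0,0, 0.02,0.014,0.02,-0.007,0,0,0, 0.02,0.014,0.03,-0.007,0,0,0, 0.02,0.014,0.04,-0.007,0,0,0, 0.02,0.014,0.05,-0.007,0,0,0, 0.02,0.014,0.05,-0.007,0,0,0]';python3 go.py;python3 -m pendant '[0.02,0,0.007,0,0,0,0, 0.02,0,0.014,0,0,0,0, 0.02,0,0.014,0,0,0,0]';python3 go.py 0.634 -0.058 0.0458 14.4
```

```text
clock: 19.7
tool_pos: [0.6243, -0.0579, 0.0457]
eef_rot: [0.612, 0.79, -0.003, -0.008]
contact_force: [-11.5, 5.7, 10.1]
opening: 0.093
finger_force: 20.0
t19.7 pos [ 0.6243 -0.0579  0.0457] Ydeg 14.5 F [-11.5   5.7  10.1] M [ 1.03  2.49 -0.09] op 0.093 ff 20.0 q7 0.23
clock: 20.0
tool_pos: [0.6246, -0.0579, 0.0458]
eef_rot: [0.613, 0.79, -0.004, -0.01]
contact_force: [-14.0, 4.7, 13.8]
opening: 0.085
finger_force: 20.0
t20.0 pos [ 0.6246 -0.0579  0.0458] Ydeg 14.4 F [-14.    4.7  13.8] M [ 0.93  3.21 -0.08] op 0.085 ff 20.0 q7 0.23
shift [-0.017  0.061 -0.001] turn [-0.012 -0.006  0.   ]
```

Blocked at 14 N about 9 mm short of where I expect the pins, so something is off. I'll back off and look, with the expected outline overlaid.

```bash
python3 -m pendant '[0.02,0,-0.02,0,0,0,0, 0.02,0,-0.04,0,0,0,0, 0.02,0,-0.04,0,0,0,0]'; python3 go.py
python3 - <<'E'
from h import *
from plant import r
t=r.snapshot("scene");np.savez("scene5.npz",**t);st=r.get_state();p=st["tool_pos"]
Q=R.from_quat(st["eef_rot"]);a=.251
ex=np.array([np.cos(a),np.sin(a),0]);ey=np.array([-np.sin(a),np.cos(a),0])
o=np.array([p[0],p[1],.03])+.004*ex
W=lambda x,y,z:o+x*ex/1e3+y*ey/1e3+[0,0,z/1e3]
k=8;x0,y0=150,150
im=crop(t["img"],x0,y0,90,72,k)
def line(A,B,c):
    q=(proj(t,np.array([A,B]))-[x0,y0]+.5)*k;cv2.line(im,tuple(q[0].astype(int)),tuple(q[1].astype(int)),c,1)
for A,B in(((0,70,0),(0,-70,0)),((0,70,50),(0,-70,50)),((0,70,0),(0,70,50)),((0,-70,0),(0,-70,50)),((0,70,8),(-50,70,8))): line(W(*A),W(*B),(0,255,255))
for h in((.6245,-.0119),(.6467,-.0985)):
    line(np.array([*h,.03]),np.array([*h,.076]),(0,255,0))
    for d in (-.008,.008):
        line(np.array([*h,.03])+d*ex,np.array([*h,.076])+d*ex,(255,255,0))
# end stop face
f=np.array([.6456,-.0552,.03])-.075*ex+.025*ey
for xx in (17,87): line(f+xx/1e3*ex-.095*ey,f+xx/1e3*ex-.095*ey+[0,0,.032],(0,255,0))
for zz in (0,.032): line(f+.017*ex-.095*ey+[0,0,zz],f+.087*ex-.095*ey+[0,0,zz],(0,255,0))
cv2.imwrite("pics/c7.png",im)
E
```

```text
clock: 20.3
tool_pos: [0.6242, -0.058, 0.0458]
eef_rot: [0.612, 0.791, -0.0, -0.005]
contact_force: [-4.3, 7.2, 3.7]
opening: 0.09
finger_force: 20.0
t20.3 pos [ 0.6242 -0.058   0.0458] Ydeg 14.5 F [-4.3  7.2  3.7] M [1.26 1.02 0.05] op 0.090 ff 20.0 q7 0.23
```

View pics/c7.png

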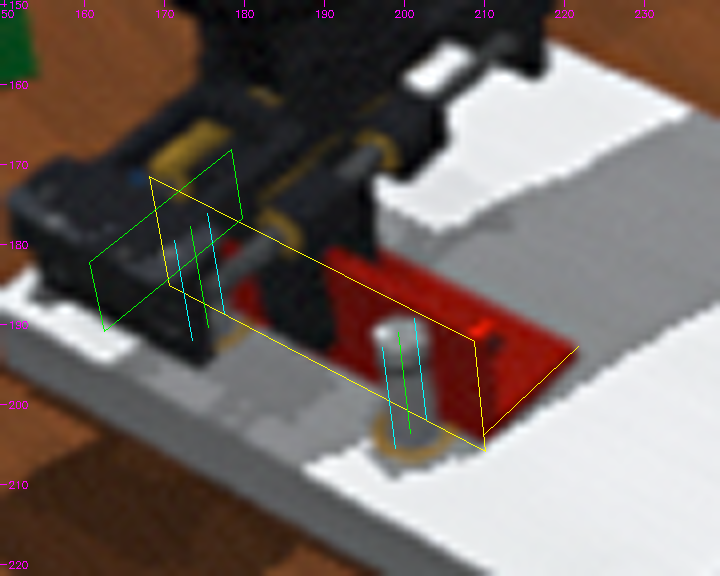

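The overlay matches the real angle (left foot corner (210,205.5)), about 9 mm short of the pins with nothing in its way. The likely cause is friction jam: the downward load reached 14 N as I pushed. I'll unload vertically while pushing.

```bash
python3 -m pendant '[0.02,0.01,0,-0.01,0,0,0, 0.02,0.015,0,-0.02,0,0,0, 0.02,0.015,0,-0.02,0,0,0]'; python3 go.py;python3 -m pendant '[0.02,0,0.01,0,0,0,0, 0.02,0,0.02,-0.005,0,0,0, 0.02,0,0.03,-0.01,0,0,0, 0.02,0,0.03,-0.01,0,0,0]'; python3 go.py 0.634 -0.058 0.0458 14.4
```

```text
clock: 20.65
tool_pos: [0.6243, -0.058, 0.048]
eef_rot: [0.613, 0.79, -0.001, -0.004]
contact_force: [-2.5, 5.0, -8.6]
opening: 0.088
finger_force: 20.0
t20.6 pos [ 0.6243 -0.058   0.048 ] Ydeg 14.4 F [-2.5  5.  -8.6] M [ 1.09  0.72 -0.01] op 0.088 ff 20.0 q7 0.23
clock: 21.05
tool_pos: [0.6249, -0.0577, 0.0485]
eef_rot: [0.613, 0.79, -0.004, -0.007]
contact_force: [-8.7, 3.8, -7.1]
opening: 0.087
finger_force: 20.0
t21.1 pos [ 0.6249 -0.0577  0.0485] Ydeg 14.4 F [-8.7  3.8 -7.1] M [ 0.74  1.8  -0.02] op 0.087 ff 20.0 q7 0.23
shift [-0.017  0.058  0.017] turn [-0.009 -0.004  0.   ]
```

I found my error: I miscomputed the pin midpoint (x is 0.6356, not 0.6456). The angle is already against both pins and the stop, and the 14 N was real contact. I'll lower it flat again, take out the tilt and set the push.

```bash
python3 -m pendant '[0.02,0,-0.02,0.01,0,0,0, 0.02,0,-0.03,0.02,0,0,0, 0.02,0,-0.03,0.028,-0.004,0,0, 0.02,0,-0.03,0.028,-0.006,0,0,0.02,0,-0.03,0.028,-0.006,0,0]'; cat > f.py <<'E'
from h import *
from plant import r
s=r.get_state();a=.251;ex=np.array([np.cos(a),np.sin(a),0]);ey=np.array([-np.sin(a),np.cos(a),0])
Q=R.from_quat(s["eef_rot"]);G=np.c_[-ey*0,ex,[0,0,-1]];G[:,0]=np.cross(ex,[0,0,-1])
F=s["contact_force"];d=s["tool_pos"]-[.6356,-.0552,.03]
print("t%.1f push %.1f stop %.1f Fz %.1f | legface-to-pinline %.1f y %.1f z %.1f mm | turn to upright"%(s["clock"],-F@ex,F@ey,F[2],-(d@ex)*1e3-4,d@ey*1e3,s["tool_pos"][2]*1e3),np.round((Q.inv()*R.from_matrix(G)).as_rotvec()/(np.pi/2),4),"M",np.round(s["moment"],2))
E
python3 f.py
```

```text
clock: 21.55
tool_pos: [0.6244, -0.0579, 0.0458]
eef_rot: [0.613, 0.79, 0.003, -0.001]
contact_force: [-4.7, 4.4, -4.1]
opening: 0.091
finger_force: 20.0
t21.6 push 3.5 stop 5.4 Fz -4.1 | legface-to-pinline 7.6 y 0.1 z 45.8 mm | turn to upright [ 0.002  -0.0035  0.0007] M [ 1.03  1.   -0.06]
```

```bash
python3 -m pendant '[0.02,0.015,-0.01,0.005,0.001,-0.002,0, 0.2,0.02,-0.012,0.005,0.002,-0.002,0, 0.2,0.02,-0.012,0.005,0.002,-0.002,0, 0.2,0.02,-0.012,0.005,0.002,-0.002,0, 0.2,0.02,-0.012,0.005,0.002,-0.002,0]'; python3 f.py; python3 go.py
```

```text
clock: 22.05
tool_pos: [0.6251, -0.0579, 0.0464]
eef_rot: [0.613, 0.79, 0.002, 0.003]
contact_force: [0.1, 0.3, -0.4]
opening: 0.202
finger_force: 0.0
t22.1 push -0.2 stop 0.3 Fz -0.4 | legface-to-pinline 6.8 y -0.1 z 46.4 mm | turn to upright [ 0.0038  0.0014 -0.0003] M [-0.05  0.07  0.03]
t22.1 pos [ 0.6251 -0.0579  0.0464] Ydeg 14.4 F [ 0.1  0.3 -0.4] M [-0.05  0.07  0.03] op 0.202 ff 0.0 q7 0.22
```

```bash
python3 -m pendant '[0.2,0,-0.006,0,0.004,0.001,0, 0.2,0,-0.006,0,0.004,0.001,0, 0.02,0,-0.006,0,0.004,0.001,0, 0.02,0,-0.006,0,0.004,0.001,0, 0.02,0,-0.006,0,0.004,0.001,0, 0.02,0,-0.006,0,0.004,0.001,0]' 25; python3 f.py; python3 -m pendant '[0.02,-0.007,0.01,0,0,0,0, 0.02,-0.014,0.02,0,-0.001,0,0, 0.02,-0.014,0.02,0,-0.002,0,0, 0.02,-0.014,0.02,0,-0.002,0,0]'; python3 f.py
```

```text
clock: 22.65
tool_pos: [0.6238, -0.0575, 0.046]
eef_rot: [0.613, 0.79, -0.0, -0.0]
contact_force: [0.2, 0.4, -1.5]
opening: 0.09
finger_force: 25.0
t22.6 push -0.3 stop 0.4 Fz -1.5 | legface-to-pinline 8.0 y 0.7 z 46.0 mm | turn to upright [-0.0007 -0.0002  0.0002] M [-0.09 -0.07  0.  ]
clock: 23.05
tool_pos: [0.6241, -0.0574, 0.046]
eef_rot: [0.613, 0.79, -0.0, -0.003]
contact_force: [-5.9, 3.5, 6.1]
opening: 0.087
finger_force: 25.0
t23.1 push 4.9 stop 4.9 Fz 6.1 | legface-to-pinline 7.7 y 0.7 z 46.0 mm | turn to upright [-0.0025 -0.0022  0.0005] M [ 0.41  1.31 -0.03]
```

```bash
python3 -m pendant '[0.02,0,0.01,-0.006,-0.002,-0.001,0, 0.02,0,0.018,-0.01,-0.004,-0.001,0, 0.02,0,0.018,-0.01,-0.004,-0.001,0, 0.02,0,0.018,-0.01,-0.004,-0.001,0]'; python3 f.py
```

```text
clock: 23.45
tool_pos: [0.6244, -0.0573, 0.046]
eef_rot: [0.613, 0.79, -0.0, -0.002]
contact_force: [-6.9, 1.8, -0.0]
opening: 0.086
finger_force: 25.0
t23.4 push 6.2 stop 3.5 Fz -0.0 | legface-to-pinline 7.4 y 0.7 z 46.0 mm | turn to upright [-0.0016 -0.0016  0.0004] M [0.22 1.57 0.02]
```

```bash
python3 -m pendant '[0.02,0,0.01,0,-0.001,0,0, 0.02,-0.003,0.02,0,-0.003,-0.001,0, 0.02,-0.003,0.02,0,-0.003,-0.001,0, 0.02,-0.003,0.02,0,-0.003,-0.001,0]'; python3 f.py;  python3 -m pendant '[0.02,0,0.01,0,-0.001,0,0, 0.02,0,0.01,0,-0.002,0,0, 0.02,0,0.01,0,-0.002,0,0]'; python3 f.py
```

```text
clock: 23.85
tool_pos: [0.6246, -0.0573, 0.046]
eef_rot: [0.613, 0.79, -0.001, -0.002]
contact_force: [-12.5, 2.6, 7.3]
opening: 0.089
finger_force: 25.0
t23.9 push 11.5 stop 5.6 Fz 7.3 | legface-to-pinline 7.2 y 0.7 z 46.0 mm | turn to upright [-0.0023 -0.0013  0.0002] M [0.21 2.77 0.02]
clock: 24.15
tool_pos: [0.6247, -0.0573, 0.046]
eef_rot: [0.613, 0.79, -0.001, -0.002]
contact_force: [-14.5, 0.3, 8.9]
opening: 0.088
finger_force: 25.1
t24.1 push 13.9 stop 3.9 Fz 8.9 | legface-to-pinline 7.1 y 0.7 z 46.0 mm | turn to upright [-0.002  -0.0015  0.0001] M [0.11 3.28 0.  ]
```

```bash
python3 -m pendant '[0.02,-0.005,0,-0.004,0,0,0, 0.02,-0.01,0,-0.007,0,0,0, 0.02,-0.01,0,-0.007,0,0,0, 0.02,-0.01,0,-0.007,0,0,0]'; python3 f.py;  python3 -m pendant '[0.02,0,0,0,0,0,0, 0.02,0,0,0,0,0,0, 0.02,0,0,0,0,0,0]'; python3 f.py
```

```text
clock: 24.55
tool_pos: [0.6247, -0.0573, 0.046]
eef_rot: [0.613, 0.79, -0.0, -0.003]
contact_force: [-13.4, 3.9, 3.0]
opening: 0.087
finger_force: 25.0
t24.6 push 12.0 stop 7.1 Fz 3.0 | legface-to-pinline 7.1 y 0.7 z 46.0 mm | turn to upright [-0.0024 -0.0027  0.0006] M [0.42 2.94 0.01]
clock: 24.85
tool_pos: [0.6247, -0.0573, 0.046]
eef_rot: [0.613, 0.79, -0.0, -0.003]
contact_force: [-13.8, 3.5, 2.7]
opening: 0.088
finger_force: 25.0
t24.9 push 12.5 stop 6.8 Fz 2.7 | legface-to-pinline 7.1 y 0.7 z 46.0 mm | turn to upright [-0.0024 -0.0027  0.0006] M [0.46 2.98 0.03]
```

Steady: the push is about 12.3 N, the end is held on the stop, it is square, and downward load is light. Handing in.

```bash
python3 -c "
from plant import r
print(r.finish_job())"
```

```text
the job is handed in; nothing more can be done
None
```

I handed the job in at about 25 s: both short pins are fully down and let go, and the red angle sits square against both pins and up to the blue stop, held at about 12 N on the pins. On the way I briefly pushed it to 14 N and lifted it about 2 mm, because I had miscalculated the pin position. I then set it flat and re-gripped; the final position was checked by force and position readings, not by a last picture.

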